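Zero a coating probe and hold it on the marked spot of a sloping sample

ROBOT

A 7-joint arm with a two-finger parallel gripper is mounted at the origin on a cart in front of the work surface, level with it; the furniture and walls round the work are solid. World frame = base frame: x ahead of the robot, y to its left, z up, the work surface at z = 0. Lengths are in m, angles in degrees, forces in N, time in s.
With the tool pointing down it reaches from about 0.425 to 0.95 m from the base axis. Payload 4.7 kg.
Tool frame: the origin (TCP) lies midway between the tips of the shut fingers; the grasp point (between the pads) lies 19 mm behind it (r.tcp_to_grasp is the distance from the TCP to the grasp point, in m); z points along the fingers, y is the line along which they close (so a half turn about z gives the same grasp; the last joint's range is limited). The gripper opens to 87 mm and grips with 3 to 60 N. Pads are 19 mm wide; open, the fingers measure 117 mm over their backs; the gripper's body (75 mm by 190 mm) begins 51 mm behind the grasp point.
Start: joints at [72.886, 26.849, -2.785, 87.806, 1.381, 65.374, -4.715], TCP at [0.18, -0.651, 0.223] pointing down, gripper open.
Joint ranges: [-148.3, 148.3], [-19.14, 114.17], [-79.39, 73.82], [5.75, 140.21], [-59.74, 239.74], [12.07, 113.84], [-152.46, 152.46]. Speed limits (degrees/s): [147.25, 147.25, 180, 180, 180, 180, 180].

INTERFACE

Orientations are given as [roll, pitch, yaw] about the fixed x, y, z axes, in that order (R = Rz(yaw) Ry(pitch) Rx(roll)).
In Python, from plant import monitor, snapshot, calibration, workorder, models, r gives the robot as it stands. The module is installed in compiled form; this text tells all that it offers.
- The arm moves only by the tool send_rows, never from a script. Its argument "deltas" is a list of rows, each an object with "slide": the shift along the world's x, y, z in m, a list of three; "delta_rot": the turn, a rotation vector about the world's x, y, z in rad, a list of three; "claw": the opening, from 0 (shut) to 1 (fully open). A call has 1 to 20 rows; each row shifts and turns the commanded pose from where the row before left it; what a row does not reach is not made up. A row lasts 1/12 s, in which the tool goes at most 41.7 mm and 7.16 degrees, less where a joint would pass 70% of its speed; a pose out of reach is approached as far as the arm can. A call is refused whole if a number of a shift passes 0.0417 or a number of a turn 0.125, either way. A call with a gripper value outside its range is refused whole. The fingers move at their own pace and stop on an object; the grip force is fixed at half the most. Time passes only in rows, so rows that do not move let the fingers close. It gives the time, the measured TCP pose, the force, the opening and the grip force at its end, in the units of the state.
- monitor.get_state(): the state, without advancing time (a new reading comes with each control period).
- snapshot(name): name is "scene" or "top" or "wrist"; returns the picture (480x640x3 uint8, red, green, blue); there is no depth.
- calibration(name): a dict with "fx", "fy", "cx", "cy" (pixels), "R" (3x3) and "t" (3): a world point X has camera coordinates R X + t. Camera axes: x right, y down, z forward; pixel columns grow to the right and rows downward; lengths in m; the calibration is good to about 2 mm. A picture is of the moment at which its call begins: read the wrist's pose just before it. calibration takes no time and is no camera call; for the wrist camera it gives the pose at the moment of the call.
- workorder.finish_job(): hands the job in; it is judged then, once.
Trained networks look in the newest picture that a camera, given by its name, has taken for a name from the list of things; names that differ only in an ending like _2 or _b are one class to them, and where a whole thing is asked for, a point or a joint stands for the part that bears it (a point fixed in the world has none). Each returns a list of dicts, best first, with "score" (0 to 1); they miss things now and then, are a little off and sometimes report something else, mostly with a low value. They report only what shows in the picture. A call takes as long as a camera call. They do not tell look-alikes from the thing itself.
- models.masks_of(camera, name): "pixels" (480x640 bool, what is visible of it) and "at" ([row, column] in pixels, amid what is visible of it).
The state is a dict: "time_s": time; "q": joint angles; "qvel": joint speeds; "joint_torque": joint torques, N m; "eef_pos": TCP position; "tool_rot": TCP orientation; "wrist_force": force on the tool from outside, world axes, zero at the start; "torque": the same for the moment, N m; "width": opening from 0.0 (shut) to 1.0 (fully open); "gripper_force": force on a finger pad.
Only numpy, scipy, OpenCV 4.12 (cv2) and the standard library are available. Lean on these libraries where they do the work, as an engineer would, in place of code of your own. Each camera call takes 0.05 s, during which the arm holds its last target. There are 200 camera calls.

TASK

Take the yellow probe out of its stand, zero it by pressing its brass tip upright on the bare metal reference disc (the one on a round black foot) for about a second, and lift it clear. Then press the tip on the red spot of the sloping blue sample, holding the probe square to the painted face, and finish while still holding it there: on the disc and on the spot alike press gently, so that the spring tip is about half way in. Leave the other things on the bench alone, and do not move the sample.

Things in the scene. Friction and masses are not known exactly. Their poses are not given: they have to be found in the camera images.
- probe: yellow hand probe, about 0.16 kg, upright in its stand, tip down. Origin: middle of the lower end of its steel nose; z up along the probe, away from the tip. Nose 20 mm diameter, z 0 to 32 mm; collar 36 mm diameter, z 32 to 38; square yellow handle 24 x 24 mm, sides along its x and y, z 38 to 108 (top)
- tip (a point): foremost point of the probe's spring-loaded brass tip (8 mm diameter, round-ended), 10 mm below the probe's origin on its axis when out; it moves with the tip
- plunger (a joint): how far the brass tip is pushed into the probe, m: 0 fully out, 0.008 fully in. Its spring needs 1.5 N to start and 0.5 N more for each further mm (3.5 N half way in, 5.5 N fully in)
- stand: grey block with a vertical hole of 24 mm, 66 x 66 x 50 mm high, fixed; origin at the centre of its underside. The probe's collar rests on its top, the nose hangs in the hole with 2 mm play all round: lift the probe 45 mm straight up to clear it
- zero_block: reference piece, fixed: round black foot of 60 mm diameter with a bare metal disc on top; 20 mm high in all; origin at the centre of its underside
- zero_face (a point): centre of the level top face of the bare metal reference disc (36 mm diameter), z up
- angle_plate: steel tilting angle plate, fixed; base 140 x 104 mm, 144 mm over its side knobs, under 110 mm high. Origin: centre of its underside, x to its raised side (within 0.35 rad of the robot's x). Hinge along y at x -60, z 24 mm; the hinged plate carries a blue painted sample, 90 x 76 mm, with a screw head 2 mm proud near each corner
- tilt (a joint): tilt of the hinged plate, rad: 0 level, grows as the far (+x) side rises; between 0.17 and 0.5, clamped so stiffly that light pressing does not move it
- spot (a point): centre of the red round spot (16 mm diameter) on the upper face of the blue sample; z is the outward normal of the sloping face, x points up the slope, y is the angle plate's y. Two smaller white spots on the sample are not the target. Clear space above
- loupe: black eye loupe, 37 mm wide, 28 mm high, loose bystander; origin at the centre of its underside
- oil_bottle: small cream oil bottle with a red spout, 41 mm wide, 116 mm high, loose bystander; origin at the centre of its underside
- hammer_head: upright brass drift, 28 mm wide, 70 mm high, loose bystander; origin at the centre of its underside
- round_tin: flat round metal tin, 60 mm wide, 21 mm high, loose bystander; origin at the centre of its underside
- slide_box: pale grey small lidded box, 42 x 61 x 22 mm, loose bystander; origin at the centre of its underside
- stud: steel clamping stud standing on its knurled head, 36 mm wide, 62 mm high, loose bystander; origin at the centre of its underside
- driver: brass driver standing on its round foot, 25 mm wide, 56 mm high, loose bystander; origin at the centre of its underside
There are look-alikes about, which are no part of the job. What is shaped like the zero_block but green or orange is not meant.

How it is judged:
By the outcome, as a careful person would: the job done as asked, in the order asked, and still so for the second after the job is handed in, while the arm keeps its last pose, push and grip.
It also fails if it takes over 45 s, if anything falls off the work surface, if the arm or the gripper's body presses on something with over 40 N, if the wrist force passes 120 N, or if a joint passes its speed limit or range.

## Working session

There is one attempt and no reset: what is moved stays moved. The work goes in short steps, Python scripts to look and compute and a tool call to move; the robot and the scene stay as the last step left them, time stands still between calls to the robot, and variables do not carry over. Pictures are saved under pics/ and viewed, at most 10 in all, crops included, and the job is handed in when it is done.

Besides the shell and the picture viewer there is one more tool, called as a command line: name --argument value ..., lists and objects as JSON in quotes. send_rows: Moves the arm, as the interface text tells. Its arguments: {"type":"object","properties":{"deltas":{"type":"array","items":{"type":"object","properties":{"slide":{"type":"array","items":{"type":"number"}},"delta_rot":{"type":"array","items":{"type":"number"}},"claw":{"type":"number"}}}}},"required":["deltas"]}

```bash
mkdir -p pics; ls; python3 - <<'E'
from plant import monitor, snapshot, calibration, models, r
import cv2
s=monitor.get_state(); print(s)
print(r.tcp_to_grasp)
for c in ("scene","top"):
    im=snapshot(c); cv2.imwrite(f"pics/{c}0.png",im[:,:,::-1])
    k=calibration(c); print(c,k)
    for n in ("probe","stand","zero_block","angle_plate","spot"):
        for d in models.masks_of(c,n): print(c,n,round(d["score"],2),d["at"],d["pixels"].sum())
E
```

```text
pics
{'time_s': 0.0, 'q': array([72.8861668 , 26.89591624, -2.78407159, 87.87399544,  1.38135221,
       65.37236333, -4.71413325]), 'qvel': array([-0.10594089,  0.00837602,  0.0397756 ,  0.01806463,  0.10387048,
       -0.01543017,  0.04415992]), 'joint_torque': array([-1.70633421e-04, -5.07982564e+01, -8.02830490e-02, -2.36157793e+01,
       -6.12390367e-02,  3.79115157e-02,  1.77646675e-04]), 'eef_pos': array([ 0.17975785, -0.65001355,  0.22151374]), 'tool_rot': array([-1.79891391e+02,  4.48457025e-03,  1.54611350e+01]), 'wrist_force': array([-0.15192701, -0.63043776,  0.87987293]), 'torque': array([ 0.00762781, -0.02275861, -0.0005945 ]), 'gripper_force': 0.0, 'width': 0.9985187951083495}
0.0187
scene {'fx': 516.4584394097004, 'fy': 516.4584394097004, 'cx': 321.38576362578135, 'cy': 247.45981787557707, 'R': array([[ 0.76750561, -0.64099787,  0.0075416 ],
       [-0.27218704, -0.33651237, -0.90148413],
       [ 0.58038725,  0.6898414 , -0.43274644]]), 't': array([-0.50341762,  0.15225209,  1.00484515])}
scene probe 0.83 [235.0, 284.5] 447
scene stand 0.69 [256.4, 270.1] 367
scene zero_block 0.65 [238.0, 240.4] 246
scene zero_block 0.64 [260.1, 209.3] 329
scene zero_block 0.55 [277.0, 232.3] 359
scene angle_plate 0.77 [291.2, 355.6] 267
scene spot 0.61 [288.8, 350.4] 125
top {'fx': 498.0882315852624, 'fy': 498.0882315852624, 'cx': 321.75719840046696, 'cy': 241.85928631364547, 'R': array([[-0.01387918, -0.99967112,  0.02156445],
       [-0.99141171,  0.01095334, -0.13031828],
       [ 0.13003922, -0.02318796, -0.99123767]]), 't': array([-0.17271176,  0.55522806,  1.05725341])}
top probe 0.61 [278.8, 274.3] 261
top stand 0.66 [279.8, 282.4] 847
top zero_block 0.87 [336.1, 209.7] 552
top zero_block 0.81 [332.2, 258.3] 576
top zero_block 0.72 [283.7, 198.7] 558
top angle_plate 0.85 [244.3, 351.4] 3284
top spot 0.56 [248.6, 357.0] 2895
top spot 0.55 [220.9, 459.7] 505
top spot 0.36 [307.5, 459.1] 219
```

```bash
python3 - <<'E'
import cv2
a=cv2.imread("pics/top0.png")[180:360,160:480]; b=cv2.imread("pics/scene0.png")[190:340,170:420]
cv2.imwrite("pics/top0c.png",cv2.resize(a,None,fx=2.5,fy=2.5,interpolation=3))
cv2.imwrite("pics/scene0c.png",cv2.resize(b,None,fx=3.2,fy=3.2,interpolation=3))
E
```

```text
(no output)
```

View pics/top0c.png

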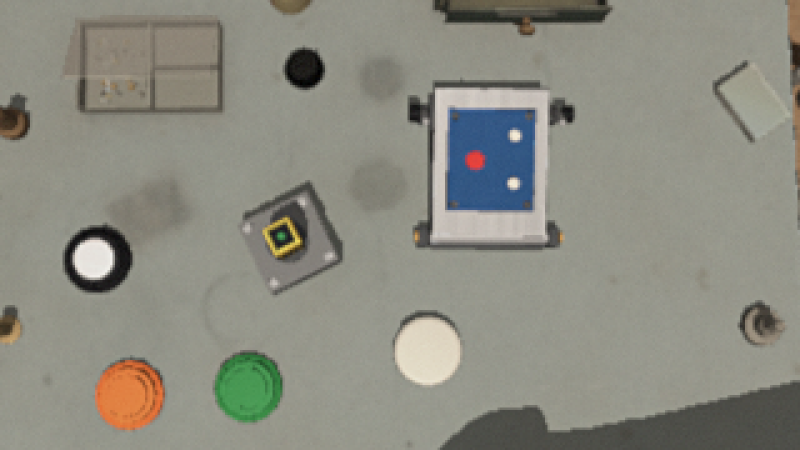

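View pics/scene0c.png

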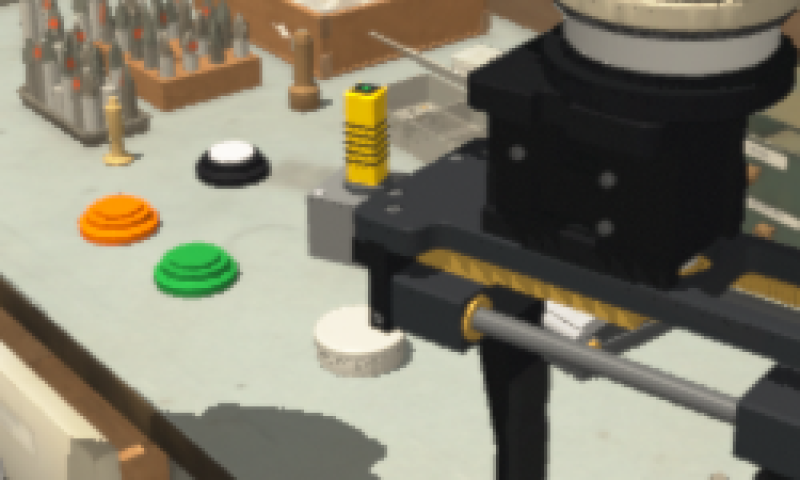

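```bash
cat > h.py <<'E'
import numpy as np, cv2
from scipy.spatial.transform import Rotation as Ro
from plant import monitor, snapshot, calibration, models, r
def ray(k,u,v):
    d=np.array([(u-k["cx"])/k["fx"],(v-k["cy"])/k["fy"],1.]); R=np.array(k["R"]); 
    return -R.T@k["t"], R.T@d
def atz(k,u,v,z):
    o,d=ray(k,u,v); return o+d*(z-o[2])/d[2]
def proj(k,X):
    c=np.atleast_2d(X)@np.array(k["R"]).T+k["t"]
    return np.c_[c[:,0]/c[:,2]*k["fx"]+k["cx"],c[:,1]/c[:,2]*k["fy"]+k["cy"]]
def blobs(im,lo,hi,mn=15):
    m=cv2.inRange(cv2.cvtColor(im,cv2.COLOR_RGB2HSV),lo,hi)
    n,l,s,c=cv2.connectedComponentsWithStats(m)
    return [(c[i],s[i],l==i) for i in range(1,n) if s[i,4]>=mn]
RED=((0,150,100),(8,255,255)); YEL=((24,140,120),(34,255,255)); BLU=((100,120,50),(120,255,200)); 
E
python3 - <<'E'
from h import *
im=cv2.imread("pics/top0.png")[:,:,::-1].copy(); k=calibration("top")
for n,c,z in (("red",RED,.06),("yel",YEL,.126),("blue",BLU,.06)):
    for b in blobs(im,*c):
        if 180<b[0][1]<360: print(n,b[0].round(1),b[1][4],atz(k,*b[0],z).round(4))
for n,u,v,z in (("probe",273,275,.126),("zero",198.5,283.5,.02),("stand",277,275,.05)): print(n,atz(k,u,v,z).round(4))
w=calibration("wrist"); s=monitor.get_state(); T=Ro.from_euler("xyz",s["tool_rot"],degrees=True).as_matrix()
print("cam in tool", T.T@(-w["R"].T@w["t"]-s["eef_pos"]), "axes",(T.T@w["R"].T).round(3), w["fx"])
E
```

```text
red [349.6 243.6] 30 [ 0.5456 -0.2392  0.06  ]
yel [271.9 274.6] 51 [ 0.4766 -0.077   0.126 ]
blue [355.8 243.4] 1177 [ 0.546  -0.2525  0.06  ]
probe [ 0.4758 -0.0791  0.126 ]
zero [0.466  0.0925 0.02  ]
stand [ 0.4806 -0.082   0.05  ]
cam in tool [ 7.67903279e-02  1.22227580e-04 -1.61996010e-01] axes [[ 0.    -0.96  -0.28 ]
 [ 1.     0.     0.001]
 [-0.001 -0.28   0.96 ]] 367.5465493448464
```

send_rows --deltas '[{"slide": [0.0245, 0.0295, 0]}, {"slide": [0.0245, 0.0295, 0]}, {"slide": [0.0245, 0.0295, 0]}, {"slide": [0.0245, 0.0295, 0]}, {"slide": [0.0245, 0.0295, 0]}, {"slide": [0.0245, 0.0295, 0]}, {"slide": [0.0245, 0.0295, 0]}, {"slide": [0.0245, 0.0295, 0]}, {"slide": [0.0245, 0.0295, 0]}, {"slide": [0.0245, 0.0295, 0]}, {"slide": [0.0245, 0.0295, 0]}, {"slide": [0.0245, 0.0295, 0]}, {"slide": [0.0245, 0.0295, 0]}, {"slide": [0.0245, 0.0295, 0]}, {"slide": [0, 0, 0]}, {"slide": [0, 0, 0]}]'

```text
invalid input at $.deltas[0]: expected keys slide, delta_rot, claw
```

```bash
python3 - <<'E'
from h import *
import pickle
s=monitor.get_state(); k=calibration("wrist"); im=snapshot("wrist"); print(s["eef_pos"],s["tool_rot"],s["qvel"].round(2))
pickle.dump((k,im),open("v1.pkl","wb")); cv2.imwrite("pics/w1.png",im[:,:,::-1])
for n,c in (("red",RED),("blue",BLU)):
    for b in blobs(im,*c,60): print(n,b[0].round(1),b[1])
E
```

```text
[ 0.17995502 -0.65059461  0.22258634] [ 1.79994762e+02 -7.94282405e-04  1.54596313e+01] [ 0.07 -0.11  0.03  0.03  0.1   0.02  0.12]
```

View pics/w1.png

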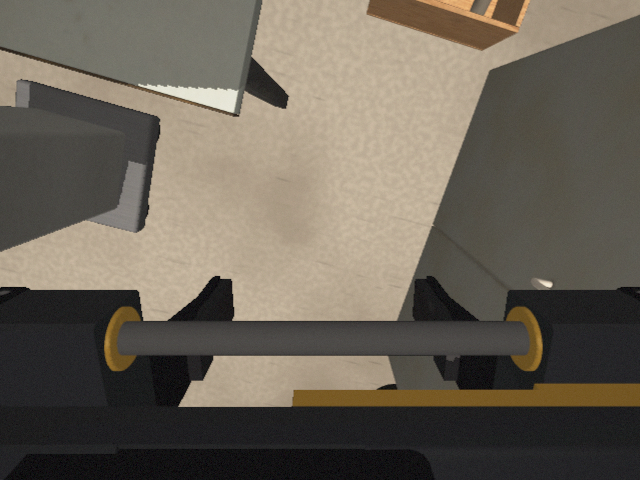

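send_rows --deltas '[{"slide": [0.0223, 0.0296, 0], "delta_rot": [0, 0, 0], "claw": 1}, {"slide": [0.0223, 0.0296, 0], "delta_rot": [0, 0, 0], "claw": 1}, {"slide": [0.0223, 0.0296, 0], "delta_rot": [0, 0, 0], "claw": 1}, {"slide": [0.0223, 0.0296, 0], "delta_rot": [0, 0, 0], "claw": 1}, {"slide": [0.0223, 0.0296, 0], "delta_rot": [0, 0, 0], "claw": 1}, {"slide": [0.0223, 0.0296, 0], "delta_rot": [0, 0, 0], "claw": 1}, {"slide": [0.0223, 0.0296, 0], "delta_rot": [0, 0, 0], "claw": 1}, {"slide": [0.0223, 0.0296, 0], "delta_rot": [0, 0, 0], "claw": 1}, {"slide": [0.0223, 0.0296, 0], "delta_rot": [0, 0, 0], "claw": 1}, {"slide": [0.0223, 0.0296, 0], "delta_rot": [0, 0, 0], "claw": 1}, {"slide": [0.0223, 0.0296, 0], "delta_rot": [0, 0, 0], "claw": 1}, {"slide": [0.0223, 0.0296, 0], "delta_rot": [0, 0, 0], "claw": 1}, {"slide": [0.0223, 0.0296, 0], "delta_rot": [0, 0, 0], "claw": 1}, {"slide": [0, 0, 0], "delta_rot": [0, 0, 0], "claw": 1}, {"slide": [0, 0, 0], "delta_rot": [0, 0, 0], "claw": 1}]'

```text
time_s: 1.9
eef_pos: [0.4714, -0.2633, 0.2228]
tool_rot: [-180.0, -0.0, 15.8]
wrist_force: [-0.5, -1.7, 1.0]
width: 0.999
gripper_force: 0.0
```

```bash
python3 - <<'E'
from h import *
import pickle
s=monitor.get_state(); k=calibration("wrist"); im=snapshot("wrist"); print(s["eef_pos"],s["tool_rot"],s["qvel"].round(2))
pickle.dump((k,im),open("v1.pkl","wb")); cv2.imwrite("pics/w2.png",im[:,:,::-1])
for n,c in (("red",RED),("blue",BLU)):
    for b in blobs(im,*c,60): print(n,b[0].round(1),b[1])
E
```

```text
[ 0.47141193 -0.26332772  0.22280677] [-1.79997838e+02 -4.87316075e-02  1.57855017e+01] [ 2.54 -0.05  3.68  0.38  0.92  0.31  0.24]
red [321.9 130.1] [314 122  17  17 207]
blue [338.3 129.4] [ 285   68  113  124 8039]
```

View pics/w2.png

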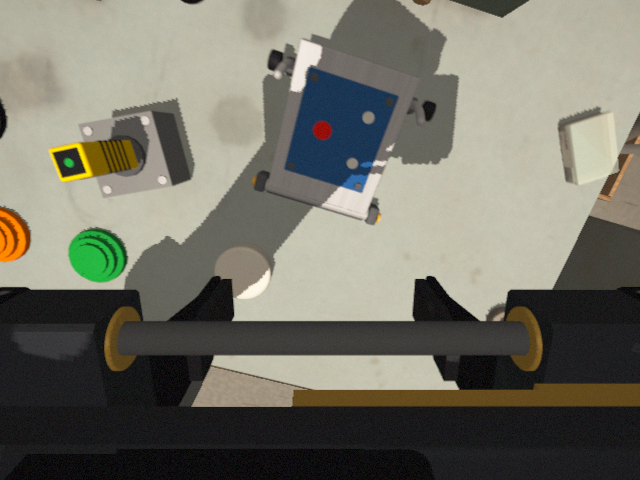

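send_rows --deltas '[{"slide": [-0.008, 0.033, 0], "delta_rot": [0, 0, 0], "claw": 1}, {"slide": [-0.008, 0.033, 0], "delta_rot": [0, 0, 0], "claw": 1}, {"slide": [-0.008, 0.033, 0], "delta_rot": [0, 0, 0], "claw": 1}, {"slide": [-0.008, 0.033, 0], "delta_rot": [0, 0, 0], "claw": 1}, {"slide": [-0.008, 0.033, 0], "delta_rot": [0, 0, 0], "claw": 1}, {"slide": [0, 0, 0], "delta_rot": [0, 0, 0], "claw": 1}, {"slide": [0, 0, 0], "delta_rot": [0, 0, 0], "claw": 1}, {"slide": [0, 0, 0], "delta_rot": [0, 0, 0], "claw": 1}, {"slide": [0, 0, 0], "delta_rot": [0, 0, 0], "claw": 1}]'

```text
time_s: 2.7
eef_pos: [0.4299, -0.1029, 0.2226]
tool_rot: [180.0, -0.0, 15.2]
wrist_force: [-0.3, 0.3, -0.1]
width: 1.004
gripper_force: 0.0
```

```bash
python3 - <<'E'
from h import *
import pickle
s=monitor.get_state(); k=calibration("wrist"); im=snapshot("wrist"); print(s["eef_pos"],s["tool_rot"],s["qvel"].round(2))
pickle.dump((k,im),open("v2.pkl","wb")); cv2.imwrite("pics/w3.png",im[:,:,::-1])
for n,c in (("red",RED),("blue",BLU),("yel",YEL)):
    for b in blobs(im,*c,60): print(n,b[0].round(1),b[1])
E
```

```text
[ 0.42986579 -0.10285298  0.22261986] [ 1.79970761e+02 -4.46456514e-03  1.52418414e+01] [ 0.06  0.4  -0.24 -0.09 -0.25  0.05 -0.31]
red [512.4 131.6] [503 123  19  18 246]
blue [528.6 130.8] [ 463   69  137  124 8599]
```

View pics/w3.png

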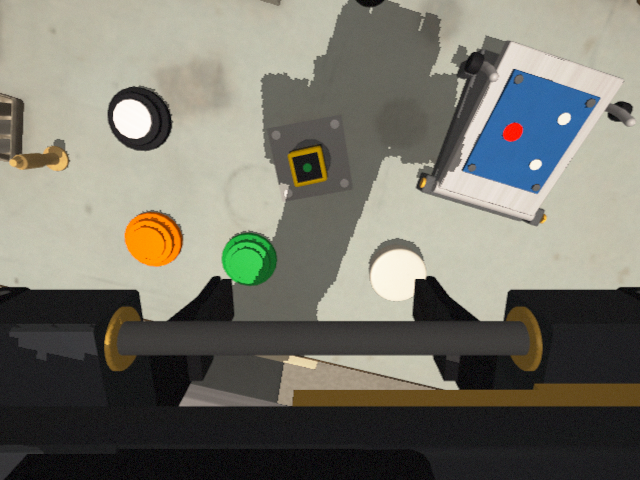

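```bash
cat > fit.py <<'E'
from h import *
import pickle
from scipy.optimize import least_squares
def quad(m):
    m=cv2.morphologyEx(m.astype(np.uint8),cv2.MORPH_CLOSE,np.ones((5,5)))
    n,l,s,c=cv2.connectedComponentsWithStats(m); m=(l==1+s[1:,4].argmax()).astype(np.uint8)
    h=cv2.convexHull(max(cv2.findContours(m,0,cv2.CHAIN_APPROX_NONE)[0],key=cv2.contourArea))
    q=cv2.approxPolyN(h,4,ensure_convex=True).reshape(-1,2).astype(float)
    # refine: fit line to contour pts of each side
    c=max(cv2.findContours(m,0,cv2.CHAIN_APPROX_NONE)[0],key=cv2.contourArea).reshape(-1,2).astype(float)
    L=[]
    for i in range(4):
        a,b=q[i],q[(i+1)%4]; d=(b-a)/np.linalg.norm(b-a); t=(c-a)@d; e=(c-a)@[-d[1],d[0]]
        p=c[(abs(e)<3)&(t>.12*np.linalg.norm(b-a))&(t<.88*np.linalg.norm(b-a))]
        v=cv2.fitLine(p.astype(np.float32),cv2.DIST_HUBER,0,.01,.01).ravel()
        nn=np.array([-v[1],v[0]]); off=nn@v[2:]; cen=q.mean(0)
        off+=.5*np.sign(off-nn@cen)   # pixel-centre contour -> outer edge
        L.append((nn,off))
    return np.array([np.linalg.solve([L[i-1][0],L[i][0]],[L[i-1][1],L[i][1]]) for i in range(4)])
V=[pickle.load(open(f,"rb")) for f in ("v1.pkl","v2.pkl")]
V.append((calibration("top"),cv2.imread("pics/top0.png")[:,:,::-1].copy()))
E
python3 - <<'E'
from fit import *
reds=[];Q=[]
for i,(k,im) in enumerate(V):
    H=cv2.cvtColor(im,cv2.COLOR_RGB2HSV); m=cv2.inRange(H,(95,90,30),(125,255,255))
    if i==2: m[:220,:]=0;m[:,:330]=0;m[270:]=0;m[:,390:]=0
    q=quad(m>0); 
    # order: by approximate world
    w=np.array([atz(k,*p,.06)[:2] for p in q]); c=w.mean(0)
    a=np.degrees(np.arctan2(*(w-c).T[::-1])); Q.append(q[np.argsort(a)]); print(i,Q[-1].round(1).tolist(),np.sort(a).round(0))
    rb=[b for b in blobs(im,(0,150,70),(8,255,255),15) if m[max(0,int(b[0][1])-8),int(b[0][0])] or m[int(b[0][1]),int(b[0][0])+12]]
    reds.append(rb[0][0]); print("red",reds[-1])
C=np.array([[-.045,-.038,0],[.045,-.038,0],[.045,.038,0],[-.045,.038,0]])
def res(p,vs,gen=False):
    R=Ro.from_euler("ZYX",p[3:6]).as_matrix(); X=p[:3]+C@R.T; s=p[:3]+R@[p[6],p[7],0]
    o=[]
    for i in vs:
        w=1 if i<2 else 1.
        o+=[w*(proj(V[i][0],X)-Q[i]).ravel(), w*(proj(V[i][0],s)[0]-reds[i])]
    o.append([0 if gen else p[5]*1e5]); return np.concatenate(o)
for vs,g in (((0,1),0),((0,1),1),((1,),0),((0,),0),((0,1,2),0)):
    f=least_squares(res,[.546,-.25,.06,-.1,-.3,0,0,.01],args=(vs,g),x_scale=[.01]*3+[.1]*3+[.01]*2); p=f.x; R=Ro.from_euler("ZYX",p[3:6]).as_matrix()
    print(vs,g,p.round(4),"deg",np.degrees(p[3:6]).round(2),"spot",(p[:3]+R@[p[6],p[7],0]).round(4),"n",R[:,2].round(4),"rms",np.sqrt(np.mean(f.fun[:-1]**2)).round(2))
# probe & zero
k,im=V[1]; H=cv2.cvtColor(im,cv2.COLOR_RGB2HSV)
m=cv2.inRange(H,(22,120,50),(36,255,255)); m[:130]=0;m[200:]=0;m[:,:270]=0;m[:,345:]=0
y,x=np.nonzero(m); rc=cv2.minAreaRect(np.c_[x,y].astype(np.float32)); print("probe rect",rc)
bx=np.array([atz(k,*p,.126) for p in cv2.boxPoints(rc)]); print("probe c",bx.mean(0),"sides",np.linalg.norm(np.diff(bx,axis=0),axis=1),"yaw",np.degrees(np.arctan2(*(bx[1]-bx[0])[1::-1])))
g=[b for b in blobs(im,(50,100,40),(75,255,255),15) if abs(b[0][0]-308)<15]; print("green dot",[atz(k,*b[0],.126).round(4) for b in g])
m=(H[:,:,2]>235)&(H[:,:,1]<40); n,l,s,c=cv2.connectedComponentsWithStats(m.astype(np.uint8))
for i in range(1,n):
    if s[i,4]>200 and c[i][0]<200: print("disc",c[i],s[i],atz(k,*c[i],.02), "w",s[i,2]*.36/367)
E
```

```text
0 [[361.1, 192.1], [398.1, 95.7], [309.7, 66.8], [284.0, 168.6]] [-142.  -43.   40.  139.]
red [321.92270531 130.11594203]
1 [[537.2, 193.4], [600.2, 97.3], [514.1, 68.1], [461.4, 170.3]] [-147.  -47.   35.  135.]
red [512.41463415 131.57317073]
2 [[372.2, 263.5], [374.1, 223.5], [340.0, 223.5], [338.2, 263.5]] [-143.  -43.   38.  137.]
red [349.63333333 243.63333333]
(0, 1) 0 [ 5.465e-01 -2.556e-01  5.220e-02 -1.970e-02 -2.728e-01 -0.000e+00
 -2.000e-04  1.370e-02] deg [ -1.13 -15.63  -0.  ] spot [ 0.5466 -0.2419  0.0521] n [-0.2694  0.0053  0.963 ] rms 0.46
(0, 1) 1 [ 5.465e-01 -2.556e-01  5.210e-02 -1.880e-02 -2.734e-01 -1.120e-02
 -2.000e-04  1.360e-02] deg [ -1.08 -15.67  -0.64] spot [ 0.5466 -0.2419  0.0519] n [-0.2698  0.0162  0.9628] rms 0.45
(1,) 0 [ 0.5466 -0.2548  0.0533 -0.0187 -0.2752 -0.     -0.      0.0133] deg [ -1.07 -15.77  -0.  ] spot [ 0.5468 -0.2415  0.0533] n [-0.2717  0.0051  0.9624] rms 0.25
(0,) 0 [ 0.5464 -0.2558  0.0492 -0.0205 -0.2454  0.     -0.0007  0.0142] deg [ -1.17 -14.06   0.  ] spot [ 0.546  -0.2416  0.0491] n [-0.2429  0.005   0.97  ] rms 0.16
(0, 1, 2) 0 [ 5.465e-01 -2.554e-01  5.230e-02 -2.020e-02 -2.756e-01 -0.000e+00
 -2.000e-04  1.370e-02] deg [ -1.16 -15.79  -0.  ] spot [ 0.5466 -0.2417  0.0523] n [-0.2721  0.0055  0.9623] rms 0.57
probe rect ((307.4588623046875, 165.564697265625), (37.31203842163086, 34.7088737487793), 77.47119140625)
probe c [ 0.47890736 -0.0787112   0.126     ] sides [0.02376637 0.02535351 0.02442627] yaw -62.59833355939182
green dot [array([ 0.4779, -0.0786,  0.126 ])]
disc [131.55166217 118.54357592] [ 113  100   38   39 1113] [0.46750177 0.09405251 0.02      ] w 0.03727520435967303
```

send_rows --deltas '[{"slide": [0.0243, 0.0121, 0], "delta_rot": [0, 0, 0.1065], "claw": 1}, {"slide": [0.0243, 0.0121, 0], "delta_rot": [0, 0, 0.1065], "claw": 1}, {"slide": [0, 0, -0.03], "delta_rot": [0, 0, 0], "claw": 1}, {"slide": [0, 0, -0.03], "delta_rot": [0, 0, 0], "claw": 1}, {"slide": [0, 0, 0], "delta_rot": [0, 0, 0], "claw": 1}, {"slide": [0, 0, 0], "delta_rot": [0, 0, 0], "claw": 1}, {"slide": [0, 0, 0], "delta_rot": [0, 0, 0], "claw": 1}]'

```text
time_s: 3.33
eef_pos: [0.4793, -0.0774, 0.1636]
tool_rot: [180.0, -0.1, 27.6]
wrist_force: [0.6, -0.6, -0.1]
width: 0.999
gripper_force: 0.0
```

```bash
python3 - <<'E'
from h import *
s=monitor.get_state(); k=calibration("wrist"); im=snapshot("wrist"); print(s["eef_pos"],s["tool_rot"],s["wrist_force"])
cv2.imwrite("pics/w4.png",im[:,:,::-1])
print(proj(k,[[.4785,-.0787,.126],[.4785,-.0787,.05]]))
E
```

```text
[ 0.47926847 -0.07738984  0.16356589] [ 1.79953617e+02 -6.57846052e-02  2.75751031e+01] [ 0.57560145 -0.55370038 -0.0925508 ]
[[323.87251086 271.07484653]
 [323.50340169 235.50199212]]
```

View pics/w4.png

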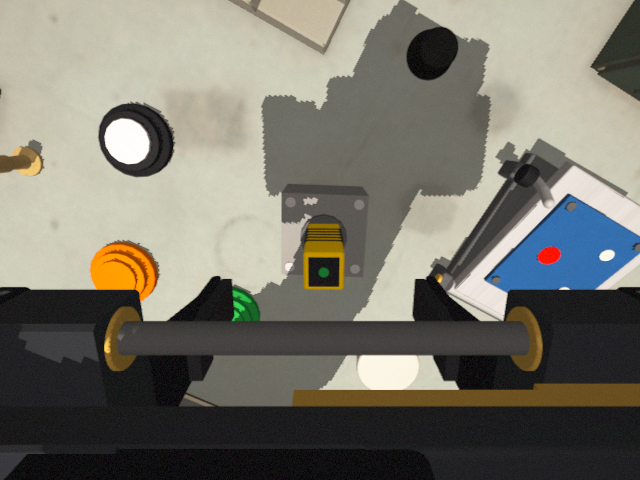

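send_rows --deltas '[{"slide": [-0.0008, -0.0013, -0.0224], "delta_rot": [0, 0, 0], "claw": 1}, {"slide": [0, 0, -0.0224], "delta_rot": [0, 0, 0], "claw": 1}, {"slide": [0, 0, -0.0224], "delta_rot": [0, 0, 0], "claw": 1}, {"slide": [0, 0, -0.0224], "delta_rot": [0, 0, 0], "claw": 1}, {"slide": [0, 0, 0], "delta_rot": [0, 0, 0], "claw": 1}, {"slide": [0, 0, 0], "delta_rot": [0, 0, 0], "claw": 1}, {"slide": [0, 0, 0], "delta_rot": [0, 0, 0], "claw": 0.5}, {"slide": [0, 0, 0], "delta_rot": [0, 0, 0], "claw": 0.3}, {"slide": [0, 0, 0], "delta_rot": [0, 0, 0], "claw": 0.2}, {"slide": [0, 0, 0], "delta_rot": [0, 0, 0], "claw": 0.1}, {"slide": [0, 0, 0], "delta_rot": [0, 0, 0], "claw": 0}, {"slide": [0, 0, 0], "delta_rot": [0, 0, 0], "claw": 0}, {"slide": [0, 0, 0], "delta_rot": [0, 0, 0], "claw": 0}]'

```text
time_s: 4.47
eef_pos: [0.4777, -0.0779, 0.0731]
tool_rot: [180.0, -0.0, 27.7]
wrist_force: [0.6, 0.0, 0.2]
width: 0.552
gripper_force: 0.0
```

send_rows --deltas '[{"slide": [0, 0, 0], "delta_rot": [0, 0, 0], "claw": 0}, {"slide": [0, 0, 0], "delta_rot": [0, 0, 0], "claw": 0}, {"slide": [0, 0, 0], "delta_rot": [0, 0, 0], "claw": 0}, {"slide": [0, 0, 0], "delta_rot": [0, 0, 0], "claw": 0}, {"slide": [0, 0, 0], "delta_rot": [0, 0, 0], "claw": 0}, {"slide": [0, 0, 0], "delta_rot": [0, 0, 0], "claw": 0}, {"slide": [0, 0, 0], "delta_rot": [0, 0, 0], "claw": 0}, {"slide": [0, 0, 0], "delta_rot": [0, 0, 0], "claw": 0}, {"slide": [0, 0, 0], "delta_rot": [0, 0, 0], "claw": 0}]'

```text
time_s: 5.22
eef_pos: [0.4775, -0.0779, 0.0729]
tool_rot: [-180.0, 0.0, 27.7]
wrist_force: [-0.7, 0.5, -1.4]
width: 0.276
gripper_force: 30.0
```

send_rows --deltas '[{"slide": [0, 0, 0.01], "delta_rot": [0, 0, 0], "claw": 0}, {"slide": [0, 0, 0.015], "delta_rot": [0, 0, 0], "claw": 0}, {"slide": [0, 0, 0.015], "delta_rot": [0, 0, 0], "claw": 0}, {"slide": [0, 0, 0.015], "delta_rot": [0, 0, 0], "claw": 0}, {"slide": [0, 0, 0.015], "delta_rot": [0, 0, 0], "claw": 0}, {"slide": [0, 0, 0], "delta_rot": [0, 0, 0], "claw": 0}, {"slide": [0, 0, 0], "delta_rot": [0, 0, 0], "claw": 0}]'

```text
time_s: 5.8
eef_pos: [0.478, -0.078, 0.1438]
tool_rot: [179.9, -0.1, 27.7]
wrist_force: [-0.2, 0.0, -2.2]
width: 0.268
gripper_force: 30.0
```

```bash
python3 - <<'E'
from h import *
s=monitor.get_state(); print(s["eef_pos"],s["tool_rot"],s["wrist_force"],s["torque"],s["width"])
P=[];F=[]
for i in range(6):
    k=calibration("wrist"); im=snapshot("wrist"); s=monitor.get_state(); P.append(s["eef_pos"]); F.append(s["wrist_force"])
print(np.mean(P,0),np.std(P,0),np.mean(F,0),np.std(F,0))
cv2.imwrite("pics/w5.png",im[:,:,::-1])
im=snapshot("scene"); cv2.imwrite("pics/scene5.png",cv2.resize(im[150:330,160:400,::-1],None,fx=3.2,fy=3.2,interpolation=3))
E
```

```text
[ 0.47801755 -0.07795461  0.14379878] [ 1.79919907e+02 -8.22448907e-02  2.76532953e+01] [-0.21185564  0.02949046 -2.15259372] [-0.03258882  0.01709345  0.0256286 ] 0.2680609431048827
[ 0.4769684  -0.07785552  0.14225768] [1.61152966e-04 5.24852691e-05 3.02030169e-04] [-0.2410261  0.0626915 -1.4769571] [0.39658971 0.52546232 0.46543323]
```

View pics/scene5.png

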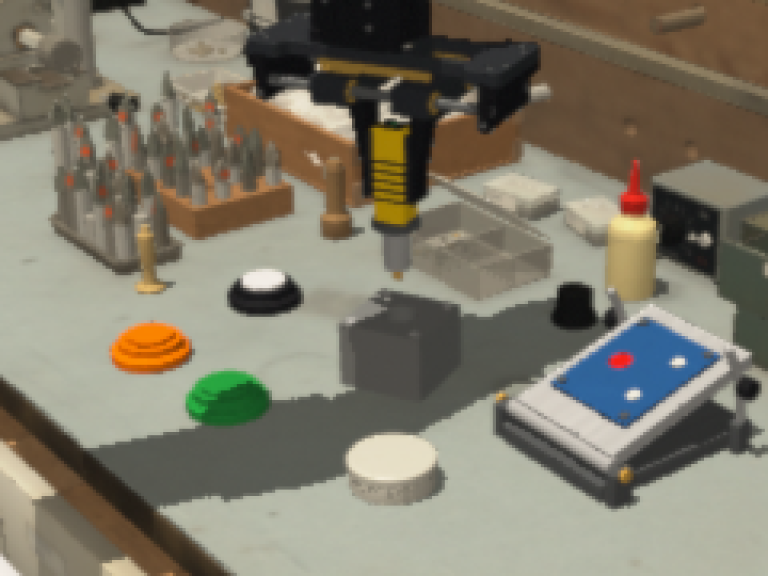

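```bash
cat > sc.py <<'E'
E
python3 - <<'E'
from fit import *
k=calibration("scene"); im=snapshot("scene"); s=monitor.get_state(); print(s["eef_pos"])
print("tip pred",proj(k,[[.4775,-.0785,.0774],[.478,-.0787,.126+.0694]]), "top-of-handle pred 2nd")
H=cv2.cvtColor(im,cv2.COLOR_RGB2HSV); m=cv2.inRange(H,(95,90,30),(125,255,255)); m[:,:320]=0;m[:240]=0;m[310:]=0;m[:,395:]=0
q=quad(m>0); print(q.round(1).tolist())
P=np.array([.5465,-.2555,.0522]);C=np.array([[-.045,-.038,0],[.045,-.038,0],[.045,.038,0],[-.045,.038,0]])
for t in (.22,.27,.32):
    R=Ro.from_euler("ZYX",[-.02,-t,0]).as_matrix(); print(t,proj(k,P+C@R.T).round(1).tolist(),proj(k,[.5466,-.2419,.0521]).round(1))
for b in blobs(im,(0,150,70),(8,255,255),15):
    if b[0][0]>320: print("red",b[0],b[1][4])
print("tip brass",[ (b[0].round(1),b[1][4]) for b in blobs(im[225:245,275:295].copy(),(10,90,60),(30,255,255),2)])
E
```

```text
[ 0.47735109 -0.07780886  0.14242   ]
tip pred [[284.18360265 238.34609985]
 [283.16033283 189.86190001]] top-of-handle pred 2nd
[[385.0, 261.0], [354.8, 283.1], [331.3, 269.4], [360.8, 248.6]]
0.22 [[354.8, 283.9], [385.3, 263.6], [361.4, 251.4], [331.5, 270.3]] [[354.  264.7]]
0.27 [[355.0, 284.7], [385.2, 262.8], [361.3, 250.6], [331.7, 271.1]] [[354.  264.7]]
0.32 [[355.2, 285.5], [385.0, 262.0], [361.1, 249.8], [331.9, 271.9]] [[354.  264.7]]
red [357.62650602 209.97590361] 83
tip brass [(array([ 9. , 10.5]), np.int32(6))]
```

send_rows --deltas '[{"slide": [-0.0022, 0.0345, 0], "delta_rot": [0, 0, 0], "claw": 0}, {"slide": [-0.0022, 0.0345, 0], "delta_rot": [0, 0, 0], "claw": 0}, {"slide": [-0.0022, 0.0345, 0], "delta_rot": [0, 0, 0], "claw": 0}, {"slide": [-0.0022, 0.0345, 0], "delta_rot": [0, 0, 0], "claw": 0}, {"slide": [-0.0022, 0.0347, 0], "delta_rot": [0, 0, 0], "claw": 0}, {"slide": [0, 0, -0.015], "delta_rot": [0, 0, 0], "claw": 0}, {"slide": [0, 0, -0.015], "delta_rot": [0, 0, 0], "claw": 0}, {"slide": [0, 0, -0.015], "delta_rot": [0, 0, 0], "claw": 0}, {"slide": [0, 0, 0], "delta_rot": [0, 0, 0], "claw": 0}, {"slide": [0, 0, 0], "delta_rot": [0, 0, 0], "claw": 0}, {"slide": [0, 0, 0], "delta_rot": [0, 0, 0], "claw": 0}]'

```text
time_s: 7.12
eef_pos: [0.4672, 0.095, 0.0985]
tool_rot: [180.0, -0.1, 27.7]
wrist_force: [-0.4, 0.6, -1.3]
width: 0.274
gripper_force: 30.0
```

```bash
cat > st.py <<'E'
from h import *
import sys
P=[];F=[];A=[]
for i in range(int(sys.argv[1]) if len(sys.argv)>1 else 4):
    im=snapshot("scene"); s=monitor.get_state(); P.append(s["eef_pos"]);F.append(s["wrist_force"]);A.append(Ro.from_euler("xyz",s["tool_rot"],degrees=True).as_matrix()[:,2])
print("t",s["time_s"],"P",np.mean(P,0).round(5),"F",np.mean(F,0).round(2),"sd",np.std(F,0).round(2),"toolz",np.mean(A,0).round(4),s["tool_rot"],"q",s["q"].round(0),"w",s["width"])
cv2.imwrite("pics/last.png",im[:,:,::-1])
E
python3 st.py 4; python3 - <<'E'
from h import *
im=cv2.imread("pics/last.png"); cv2.imwrite("pics/z1.png",cv2.resize(im[170:290,170:330],None,fx=4,fy=4,interpolation=3))
E
```

```text
t 7.3167 P [0.46737 0.09486 0.09881] F [ 0.4  -0.05 -1.42] sd [0.23 0.27 0.29] toolz [ 1.8e-03  2.0e-04 -1.0e+00] [ 1.79963873e+02 -8.71561533e-02  2.76376888e+01] q [  6.  20. -27. 120.  13.  43. -92.] w 0.2738193681902131
```

View pics/z1.png

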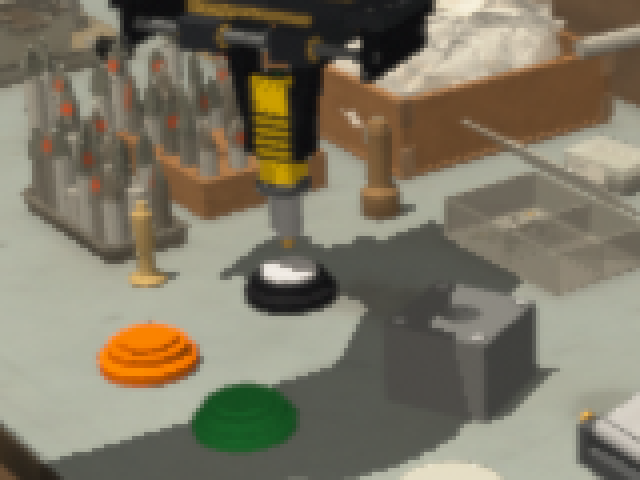

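send_rows --deltas '[{"slide": [0, 0, -0.006], "delta_rot": [0, 0, 0], "claw": 0}, {"slide": [0, 0, -0.005], "delta_rot": [0, 0, 0], "claw": 0}, {"slide": [0, 0, -0.003], "delta_rot": [0, 0, 0], "claw": 0}, {"slide": [0, 0, -0.002], "delta_rot": [0, 0, 0], "claw": 0}, {"slide": [0, 0, 0], "delta_rot": [0, 0, 0], "claw": 0}]'

```text
time_s: 7.73
eef_pos: [0.4666, 0.0947, 0.0816]
tool_rot: [180.0, 0.0, 27.7]
wrist_force: [-0.2, -0.7, 1.8]
width: 0.273
gripper_force: 30.0
```

```bash
python3 st.py 5
```

```text
t 7.9833 P [0.46659 0.09467 0.08202] F [-0.53 -0.53  1.74] sd [0.29 0.21 0.17] toolz [-3.e-04 -4.e-04 -1.e+00] [1.79984667e+02 9.68097405e-03 2.76582212e+01] q [  5.  21. -26. 121.  14.  41. -93.] w 0.2721897014675289
```

send_rows --deltas '[{"slide": [0, 0, -0.0007], "delta_rot": [0, 0, 0], "claw": 0}, {"slide": [0, 0, 0], "delta_rot": [0, 0, 0], "claw": 0}, {"slide": [0, 0, 0], "delta_rot": [0, 0, 0], "claw": 0}, {"slide": [0, 0, 0], "delta_rot": [0, 0, 0], "claw": 0}, {"slide": [0, 0, 0], "delta_rot": [0, 0, 0], "claw": 0}, {"slide": [0, 0, 0], "delta_rot": [0, 0, 0], "claw": 0}, {"slide": [0, 0, 0], "delta_rot": [0, 0, 0], "claw": 0}, {"slide": [0, 0, 0], "delta_rot": [0, 0, 0], "claw": 0}]'

```text
time_s: 8.65
eef_pos: [0.4666, 0.0947, 0.0813]
tool_rot: [180.0, 0.0, 27.7]
wrist_force: [0.2, -1.3, 2.1]
width: 0.276
gripper_force: 30.0
```

```bash
python3 st.py 6
```

```text
t 8.95 P [0.46662 0.09474 0.08126] F [-0.96 -1.17  2.12] sd [0.54 0.53 0.52] toolz [-0.e+00 -2.e-04 -1.e+00] [1.79994739e+02 7.34935773e-03 2.76620786e+01] q [  5.  22. -26. 121.  14.  41. -93.] w 0.27119682005142687
```

send_rows --deltas '[{"slide": [0, 0, 0], "delta_rot": [0, 0, 0], "claw": 0}, {"slide": [0, 0, 0], "delta_rot": [0, 0, 0], "claw": 0}, {"slide": [0, 0, 0], "delta_rot": [0, 0, 0], "claw": 0}, {"slide": [0, 0, 0.02], "delta_rot": [0, 0, 0], "claw": 0}, {"slide": [0, 0, 0.04], "delta_rot": [0, 0, 0], "claw": 0}, {"slide": [0, 0, 0.04], "delta_rot": [0, 0, 0], "claw": 0}, {"slide": [0.0062, -0.0373, 0], "delta_rot": [0, 0, 0], "claw": 0}, {"slide": [0.0062, -0.0373, 0], "delta_rot": [0, 0, 0], "claw": 0}, {"slide": [0.0062, -0.0373, 0], "delta_rot": [0, 0, 0], "claw": 0}, {"slide": [0.0062, -0.0373, 0], "delta_rot": [0, 0, 0], "claw": 0}, {"slide": [0.0062, -0.0373, 0], "delta_rot": [0, 0, 0], "claw": 0}, {"slide": [0.0062, -0.0373, 0], "delta_rot": [0, 0, 0], "claw": 0}, {"slide": [0.0062, -0.0373, 0], "delta_rot": [-0.0014, -0.0685, 0], "claw": 0}, {"slide": [0.0062, -0.0373, 0], "delta_rot": [-0.0014, -0.0685, 0], "claw": 0}, {"slide": [0.0062, -0.0373, 0], "delta_rot": [-0.0014, -0.0685, 0], "claw": 0}, {"slide": [0, 0, -0.014], "delta_rot": [-0.0014, -0.0685, 0], "claw": 0}, {"slide": [0, 0, -0.014], "delta_rot": [0, 0, 0], "claw": 0}, {"slide": [0, 0, 0], "delta_rot": [0, 0, 0], "claw": 0}, {"slide": [0, 0, 0], "delta_rot": [0, 0, 0], "claw": 0}, {"slide": [0, 0, 0], "delta_rot": [0, 0, 0], "claw": 0}]'

```text
time_s: 10.62
eef_pos: [0.5238, -0.2402, 0.1541]
tool_rot: [172.2, -13.8, 28.7]
wrist_force: [0.4, -0.3, 0.3]
width: 0.274
gripper_force: 30.0
```

```bash
python3 st.py 5; python3 - <<'E'
from h import *
im=cv2.imread("pics/last.png")
k=calibration("scene"); s=monitor.get_state(); T=Ro.from_euler("xyz",s["tool_rot"],degrees=True).as_matrix()
tip=s["eef_pos"]+T[:,2]*.0653; print("tip",tip,proj(k,tip),"spot px",proj(k,[.5466,-.2418,.0525]))
cv2.imwrite("pics/s6.png",cv2.resize(im[180:310,290:430],None,fx=4.5,fy=4.5,interpolation=3))
w=calibration("wrist"); im=snapshot("wrist"); print([ (b[0],b[1]) for b in blobs(im,(0,150,70),(8,255,255),60)],proj(w,[[.5466,-.2418,.0525],tip]))
cv2.imwrite("pics/w6.png",im[:,:,::-1])
E
```

```text
t 10.8667 P [ 0.52372 -0.24037  0.15427] F [ 0.08  0.16 -1.54] sd [0.59 0.59 0.32] toolz [ 0.2725 -0.0058 -0.9622] [172.20616128 -13.76591754  28.67180103] q [ 41.  17. -21. 115.   1.  34. -41.] w 0.27196752352355985
tip [ 0.54105919 -0.24090936  0.0911905 ] [[352.45000558 249.24363228]] spot px [[353.98592081 264.56718842]]
[(array([318.88625592, 240.55924171]), array([310, 234,  20,  16, 211], dtype=int32))] [[320.21150984 243.28213324]
 [322.60971023 253.52242878]]
```

View pics/s6.png

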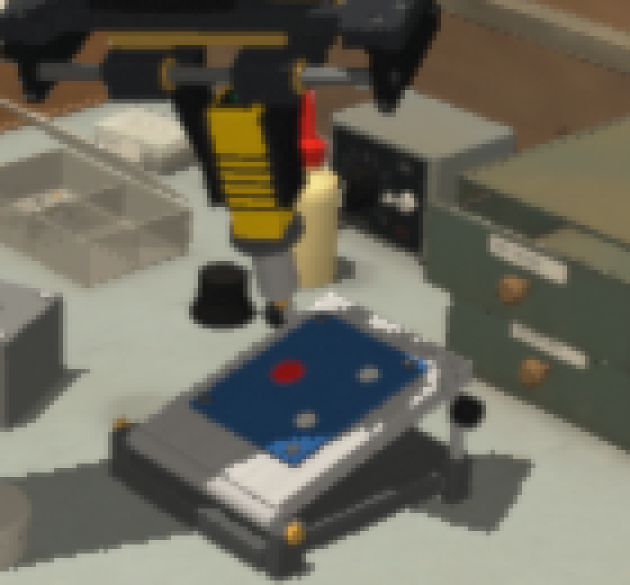

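send_rows --deltas '[{"slide": [-0.005, -0.0001, -0.0015], "delta_rot": [0, 0, 0], "claw": 0}, {"slide": [0.0027, -0.0001, -0.0096], "delta_rot": [0, 0, 0], "claw": 0}, {"slide": [0.0027, -0.0001, -0.0096], "delta_rot": [0, 0, 0], "claw": 0}, {"slide": [0.0027, 0, -0.0096], "delta_rot": [0, 0, 0], "claw": 0}, {"slide": [0, 0, 0], "delta_rot": [0, 0, 0], "claw": 0}, {"slide": [0, 0, 0], "delta_rot": [0, 0, 0], "claw": 0}, {"slide": [0, 0, 0], "delta_rot": [0, 0, 0], "claw": 0}]'

```text
time_s: 11.5
eef_pos: [0.5257, -0.241, 0.1226]
tool_rot: [172.3, -13.7, 28.6]
wrist_force: [-0.1, 0.3, -1.9]
width: 0.276
gripper_force: 30.0
```

```bash
python3 st.py 5; python3 - <<'E'
from h import *
k=calibration("scene"); s=monitor.get_state(); T=Ro.from_euler("xyz",s["tool_rot"],degrees=True).as_matrix()
tip=s["eef_pos"]+T[:,2]*.0653; n=-T[:,2]; sp=np.array([.5466,-.2415,.0525]); d=sp-tip
print("tip",tip,"spot-tip",d,"along n",d@n,"lateral",d-(d@n)*n,proj(k,[tip,sp]))
im=cv2.imread("pics/last.png")[:,:,::-1].copy()
sub=im[235:280,330:380].copy()
for nm,lo,hi in (("red",(0,150,60),(8,255,255)),("brass",(10,90,60),(25,255,255))): print(nm,[(b[0]+[330,235],b[1][:5]) for b in blobs(sub,lo,hi,3)])
w=calibration("wrist"); im=snapshot("wrist"); print([ (b[0],b[1]) for b in blobs(im,(0,150,60),(8,255,255),40)],proj(w,[sp,tip]))
E
```

```text
t 11.75 P [ 0.52583 -0.24127  0.12329] F [ 0.1  -0.16 -1.28] sd [0.39 0.5  0.32] toolz [ 0.2712 -0.0058 -0.9625] [172.23154152 -13.74021045  28.59767259] q [ 40.  20. -20. 117.   2.  30. -42.] w 0.27392702214050774
tip [ 0.54348428 -0.24173234  0.06056511] spot-tip [ 0.00311572  0.00023234 -0.00806511] along n -0.008606388800928372 lateral [0.00078055 0.00028426 0.00021826] [[353.05024102 261.69408934]
 [353.89229067 264.51803558]]
red [(array([353.69230769, 262.        ]), array([22, 26,  5,  3, 13], dtype=int32))]
brass [(array([350.80097087, 239.93203883]), array([ 10,   0,  25,  12, 206], dtype=int32)), (array([352.8, 259.4]), array([22, 24,  3,  2,  5], dtype=int32))]
[(array([321.96551724, 242.53103448]), array([312, 238,  22,  12, 145], dtype=int32))] [[322.82902282 248.24001279]
 [322.63831216 253.5225228 ]]
```

send_rows --deltas '[{"slide": [0.0022, 0.0003, -0.0048], "delta_rot": [0, 0, 0], "claw": 0}, {"slide": [0.0011, 0, -0.004], "delta_rot": [0, 0, 0], "claw": 0}, {"slide": [0.0005, 0, -0.0018], "delta_rot": [0, 0, 0], "claw": 0}, {"slide": [0, 0, 0], "delta_rot": [0, 0, 0], "claw": 0}, {"slide": [0, 0, 0], "delta_rot": [0, 0, 0], "claw": 0}]'

```text
time_s: 12.22
eef_pos: [0.53, -0.2412, 0.1127]
tool_rot: [172.2, -13.8, 28.6]
wrist_force: [0.0, -0.9, 2.0]
width: 0.273
gripper_force: 30.0
```

```bash
python3 st.py 8
```

```text
t 12.6167 P [ 0.52987 -0.24117  0.11284] F [ 0.4  -0.53  2.88] sd [0.51 0.51 0.52] toolz [ 0.2719 -0.0062 -0.9623] [172.20845633 -13.76498364  28.59866836] q [ 40.  21. -20. 117.   3.  29. -43.] w 0.27626277425489
```

```bash
python3 st.py 16; python3 - <<'E'
import cv2
im=cv2.imread("pics/last.png"); cv2.imwrite("pics/s7.png",cv2.resize(im[200:290,310:410],None,fx=6,fy=6,interpolation=3))
E
```

```text
t 13.4167 P [ 0.52963 -0.24101  0.11255] F [ 1.15 -1.27  2.84] sd [0.49 0.49 0.48] toolz [ 0.2713 -0.0058 -0.9625] [172.28021497 -13.71303046  28.59383919] q [ 40.  21. -20. 117.   3.  29. -43.] w 0.2762010624970613
```

View pics/s7.png

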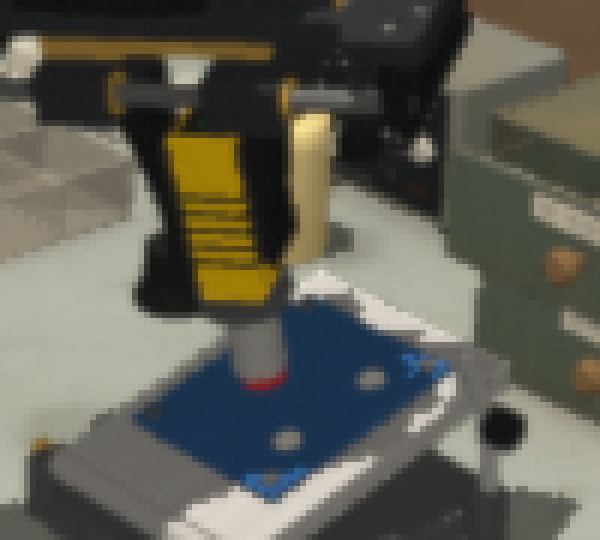

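send_rows --deltas '[{"slide": [-0.0001, 0, 0.0005], "delta_rot": [0, 0, 0], "claw": 0}, {"slide": [0, 0, 0], "delta_rot": [0, 0, 0], "claw": 0}, {"slide": [0, 0, 0], "delta_rot": [0, 0, 0], "claw": 0}, {"slide": [0, 0, 0], "delta_rot": [0, 0, 0], "claw": 0}, {"slide": [0, 0, 0], "delta_rot": [0, 0, 0], "claw": 0}]'

```text
time_s: 13.83
eef_pos: [0.529, -0.2407, 0.1127]
tool_rot: [172.3, -13.7, 28.6]
wrist_force: [0.5, -0.5, 1.3]
width: 0.275
gripper_force: 30.0
```

```bash
python3 st.py 16
```

```text
t 14.6333 P [ 0.52903 -0.24074  0.11272] F [ 0.13 -0.4   2.35] sd [0.44 0.43 0.35] toolz [ 0.2701 -0.0053 -0.9628] [172.29780076 -13.69923651  28.5898866 ] q [ 40.  21. -20. 117.   3.  29. -43.] w 0.2723172919605446
```

```bash
python3 -c "
from plant import workorder; print(workorder.finish_job())"
```

```text
the job is handed in; nothing more can be done
None
```

The job is handed in at about 14.6 s of the 45 s. I zeroed the probe on the bare metal disc, holding it there for just over a second, then lifted it clear. It is now pressed on the red spot, square to my measured slope of about 15.7°, with the tip roughly 4.2 mm of 8 mm in by wrist force and about 1 mm off the spot's centre.

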